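Open the instrument case's dial padlock and hold it up

TASK

Open the dial padlock that lies in the hasp on the instrument case: turn its dial clockwise until the pointer faces the shackle and the notch clicks (the shackle jumps out a little), then pull the shackle fully out while the lock stays in its seat. Take the lock out of its seat and hold it up level and still, dial upward and shackle still fully out, at least 10 cm above the seat; finish while holding it there, and do not disturb the other things on the bench.

Things in the scene. Friction and masses are not known exactly. Their poses are not given: they have to be found in the camera images.
- case: Fixed grey instrument case, 300 x 200 mm; lid 70 mm above the bench, on it a steel seat for the lock, top at 80 mm. Origin: on the bench, straight below the seat's centre; the case spans x -170 to +130, y +-100 mm. The shackle points and slides along its -x. Guides 8 mm high at the seat's corners (y +-30.5 to 35.5 mm) and a rear stop at x = 33.5 mm keep the lock from turning or sliding.
- hasp (a point): Centre of the hasp eye's hole: a fixed steel loop on the case, 5 mm thick along the case's x (x = -38.5 to -33.5 mm), 22 mm wide (y = 9 to 31 mm), top 107 mm above the bench. The lock's short shackle leg (y = +20 mm) passes through it, so the lock cannot be lifted until the shackle is pulled out; then it lifts straight up.
- lock: Loose brass padlock lying on its back, dial upward; body 64 mm (x) x 58 mm (y) x 32 mm high, 0.5 kg with dial and shackle. Origin: centre of the body's underside, z up; its axes are parallel to the case's. Its sides (+-y faces) are free to be gripped from above, over the guides.
- dial (a joint): Angle of the dial about the vertical, rad, growing counter-clockwise seen from above. 0 = pointer towards the shackle (the lock's -x): the notch. Starts at 0.9 to 2.3, so turn it clockwise to 0. Light friction (0.05 to 0.1 N m). Near 0 (within about 0.15 rad) the notch lets the shackle jump out, and the dial then is caught there.
- dial_grip (a point): On the dial's axis, 15 mm above the top of the lock's body, mid-height of the dial's grip bar. The bar runs along this point's x: 13 mm wide, 18 mm high (6 to 24 mm above the body), from +18 to -25 mm; its end at -x with a white line on top is the pointer (last 9 mm only 6 mm wide). Below it is a round skirt, 43 mm across, 6 mm high.
- shackle (a joint): How far the shackle is out, m: 0 to 0.001 locked, jumps by itself to about 0.006 at the notch, fully out at its stop 0.022. Locked, a pull meets a hard stop. After the notch it slides with about 3 N of drag and stays where it is left.
- shackle_bow (a point): Middle of the shackle's straight crossbar: steel bar 8 mm thick along the lock's y, its centre 16 mm above the lock's underside (26 mm above the lid), 80 mm from the lock's origin along -x when locked. Legs 8 mm thick at y = +-20 mm: the loop is 32 mm wide inside and 37 mm free from crossbar to hasp eye when locked. Pull along -x.
- meter: Handheld multimeter, grey, 150 x 75 x 38 mm, lying on the bench; leave it alone. Origin: centre of its underside.
- carton: Small open cardboard box, 120 x 90 x 80 mm; leave it alone. Origin: centre of its underside.
- board: Circuit board on a white base, 100 x 65 x 17 mm; leave it alone. Origin: centre of its underside.
Not all that is in view belongs to the job. Leave any blue, pink or purple look-alike of the lock alone.

How it is judged (in metres and radians):
On the way, in this order (a step that is already met when the one before it is completed fails the run):
1. the dial is at its notch and the shackle has jumped out, with the lock in its seat (value of joint shackle above 0.004 m and value of joint dial below 0.25 rad and z of lock in the frame of case below 0.09 m), for 0.1 s.
2. the shackle is pulled fully out while the lock is still in its seat (value of joint shackle above 0.0185 m and z of lock in the frame of case below 0.09 m), for 0.1 s.
At the end, for the whole second after the job is handed in: The lock is held still in the gripper with its underside at least 92 mm above the seat, within 0.3 rad of level with the dial up, touching nothing of the case, and its shackle is out by more than 17.5 of its 22 mm (value of joint shackle above 0.0175 m and z of lock in the frame of case above 0.172 m and angle between lock's own z axis and vertical below 0.3 rad and linear speed of lock below 0.05 m/s and angular speed of lock below 0.3 rad/s and contact force between the fingers and lock above 2 N and contact force between lock and case below 0.1 N); the arm keeps its last pose, push and grip.
It fails at once if a bystander (meter, carton, board) is moved by more than 20 mm (distance of any of meter, carton, board from where it was at the start of the episode above 0.02 m).
It also fails if it takes over 72 s, if anything falls off the work surface, if the arm or the gripper's body presses on something with over 40 N, if the wrist force passes 120 N, or if a joint passes its speed limit or range.

ROBOT

A 6-joint arm with a two-finger parallel gripper is mounted at the origin on the work surface. World frame = base frame: x ahead of the robot, y to its left, z up, the work surface at z = 0. Lengths are in mm, angles in rad, forces in N, time in s.
With the tool pointing down it reaches from about 350 to 775 mm from the base axis. Payload 7.3 kg.
Tool frame: the origin (TCP) lies on the centre line of the jaws, within the pads' length; the fingertips stand 17 mm ahead of it and the grasp point (between the pads) lies 2 mm behind it; z points along the fingers, y is the line along which they close (so a half turn about z gives the same grasp; the last joint's range is limited). The gripper opens to 92 mm and grips with 3 to 60 N. Pads are 19 mm wide; open, the fingers measure 130 mm over their backs; the gripper's body (75 mm by 190 mm) begins 47 mm behind the grasp point.
Start: joints at [-1.388, 0.342, 1.524, -0, 1.275, -0.146], TCP at [169.549, -496.887, 243.741] pointing down, gripper open.
Joint ranges: [-2.53, 2.53], [-0.77, 2.02], [0.04, 2.7], [-1, 4.14], [0.28, 2.66], [-3.11, 3.11]. Speed limits (rad/s): [2.57, 2.57, 3.14, 3.14, 3.14, 3.14].

INTERFACE

Orientations are given as [roll, pitch, yaw] about the fixed x, y, z axes, in that order (R = Rz(yaw) Ry(pitch) Rx(roll)).
In Python, from plant import bot gives the robot as it stands. The module is installed in compiled form; this text tells all that it offers.
- The arm moves only by the shell command python3 -m pendant 'ROWS'. ROWS is JSON, a list of rows, each a list of 3 entries, a list of its own where there are three numbers: the shift along the world's x, y, z as a fraction of full scale, then the turn, a rotation vector about the world's x, y, z as a fraction of full scale, then the opening, from -1 (shut) to 1 (fully open), so that 0 is half open. In form: [[[tx, ty, tz], [rx, ry, rz], claw], ...]. A call has exactly 10 rows; each row shifts and turns the commanded pose from where the row before left it; what a row does not reach is not made up. Full scale, the value 1, is 30 mm for a shift and 0.12 rad for a turn. A row lasts 1/12 s, in which the tool goes at most 41.7 mm and 7.16 degrees, less where a joint would pass 70% of its speed; a pose out of reach is approached as far as the arm can. A call with a number of a shift or a turn outside -1 to 1 is refused whole. A call with a gripper value outside its range is refused whole. The fingers move at their own pace and stop on an object; the grip force is fixed at half the most. Time passes only in rows, so rows that do not move let the fingers close, or fill a call up. It gives the time, the measured TCP pose, the force, the opening and the grip force at its end, in the units of the state.
- bot.get_obs(): the state, without advancing time (a new reading comes with each control period).
- bot.capture(name): name is "scene" or "top" or "wrist"; returns the picture (480x640x3 uint8, blue, green, red); there is no depth.
- bot.camera_params(name): a dict with "fovy" (degrees; the focal length in pixels is half the picture's height over the tangent of half this angle, whatever the lens; pixels are square), "cx", "cy" (the principal point, pixels), "camera_from_world" (4x4, takes a point from world to camera coordinates). Camera axes: x right, y down, z forward; pixel columns grow to the right and rows downward; lengths in mm; the calibration is good to about 2 mm. A picture is of the moment at which its call begins: read the wrist's pose just before it. camera_params takes no time and is no camera call; for the wrist camera it gives the pose at the moment of the call.
- bot.close_job(): hands the job in; it is judged then, once.
The state is a dict: "time": time; "joint_positions": joint angles; "dq": joint speeds; "tau": joint torques, N m; "tool_pos": TCP position; "tcp_rot": TCP orientation; "contact_force": force on the tool from outside, world axes, zero at the start; "moment": the same for the moment, N m; "grip_width": finger opening in mm; "finger_force": force on a finger pad.
Only numpy, scipy, OpenCV 4.12 (cv2) and the standard library are available. Lean on these libraries where they do the work, as an engineer would, in place of code of your own. Each camera call takes 0.05 s, during which the arm holds its last target. There are 200 camera calls.

## Working session

There is one attempt and no reset: what is moved stays moved. The work goes in short steps, Python scripts to look and compute and a shell command to move; the robot and the scene stay as the last step left them, time stands still between calls to the robot, and variables do not carry over. Pictures are saved under pics/ and viewed, at most 13 in all, crops included, and the job is handed in when it is done.

```bash
mkdir -p pics
cat > h.py <<'E'
import numpy as np, cv2
from plant import bot
def snap(n,f):
    p=bot.camera_params(n); im=bot.capture(n); cv2.imwrite('pics/'+f,im); return im,p
def K(p):
    f=240/np.tan(np.radians(p['fovy'])/2); return f
def ray(p,u,v,z):
    T=np.array(p['camera_from_world']); R=T[:3,:3]; c=-R.T@T[:3,3]
    d=R.T@np.array([(u-p['cx'])/K(p),(v-p['cy'])/K(p),1]); return c+d*(z-c[2])/d[2]
def proj(p,P):
    T=np.array(p['camera_from_world']); q=T[:3,:3]@np.array(P)+T[:3,3]
    return q[:2]/q[2]*K(p)+[p['cx'],p['cy']]
E
python3 - <<'E'
from h import *
for n in ['top','scene']:
    im,p=snap(n,n+'0.png'); print(n,p)
print(bot.get_obs())
E
```

```text
top {'fovy': 47.707213443544305, 'cx': 320.75011242952297, 'cy': 243.23823810802347, 'camera_from_world': array([[-2.60030468e-02, -9.99661201e-01,  1.15122098e-03,
        -5.20882508e+00],
       [-9.88789738e-01,  2.55508438e-02, -1.47112234e-01,
         5.45591192e+02],
       [ 1.47032978e-01, -4.96368180e-03, -9.89119136e-01,
         1.42448416e+03],
       [ 0.00000000e+00,  0.00000000e+00,  0.00000000e+00,
         1.00000000e+00]])}
scene {'fovy': 55.325757247174096, 'cx': 327.66895744070933, 'cy': 239.86551409703026, 'camera_from_world': array([[ 8.08255768e-01,  5.88820989e-01,  3.52931810e-03,
        -4.16169872e+02],
       [ 3.62942677e-01, -4.93462130e-01, -7.90422507e-01,
        -1.01820775e+02],
       [-4.63675777e-01,  6.40144491e-01, -6.12551879e-01,
         1.36354134e+03],
       [ 0.00000000e+00,  0.00000000e+00,  0.00000000e+00,
         1.00000000e+00]])}
{'time': 0.1, 'joint_positions': array([-1.38800819e+00,  3.42622616e-01,  1.52489932e+00, -1.95825406e-05,
        1.27537549e+00, -1.46024923e-01]), 'dq': array([-9.97771819e-05, -2.25193648e-03,  2.43865956e-04,  1.44855660e-03,
       -1.70730570e-03, -8.00070170e-04]), 'tau': array([ 2.37797256e-03, -4.32004416e+01, -2.44693369e+01,  7.18953554e-02,
        5.25925972e-02, -4.45654632e-05]), 'tool_pos': array([ 169.47664858, -496.55033371,  243.13796942]), 'tcp_rot': array([-3.14029904e+00, -1.71325860e-04,  3.28818660e-01]), 'contact_force': array([-0.53994371,  0.50129087,  0.29500893]), 'moment': array([ 0.03300926, -0.01793614,  0.00091004]), 'finger_force': 0.0, 'grip_width': 91.81690106341189}
```

View pics/top0.png

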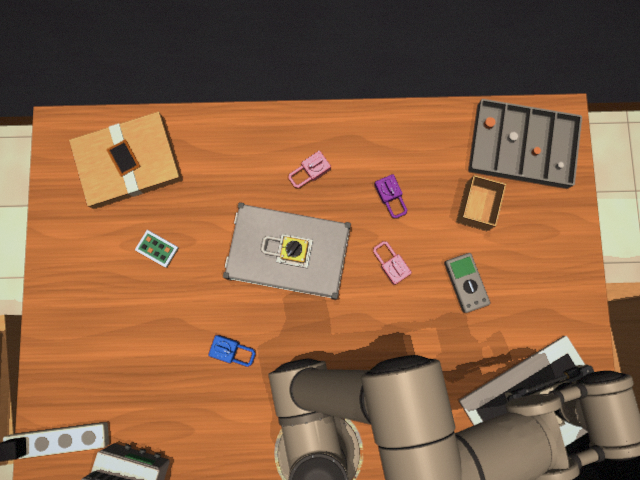

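View pics/scene0.png

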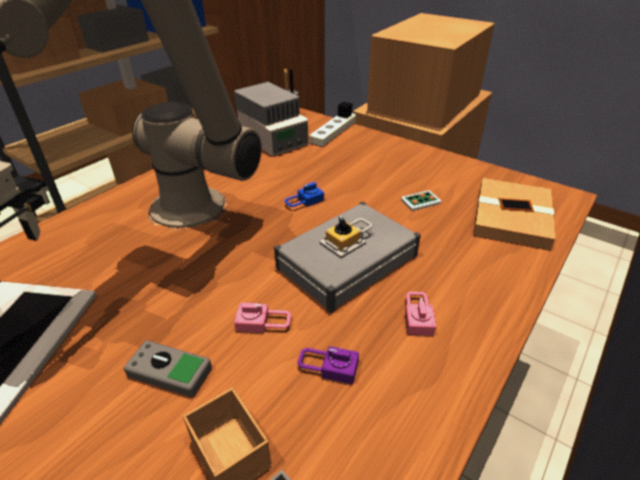

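Candidates in the top picture are the brass lock on the case (294,249), pinks (315,163) and (396,268), purple (390,187) and blue (225,348). I choose the brass one in the case's hasp and check it in a close crop.

Run:
```python
from h import *
im=cv2.imread('pics/top0.png'); p=bot.camera_params('top')
cv2.imwrite('pics/c1.png',cv2.resize(im[195:305,220:360],None,fx=5.5,fy=5.5,interpolation=cv2.INTER_CUBIC))
for u,v in [(240,205),(350,226),(336,297),(226,276)]: print(ray(p,u,v,70))
print(ray(p,294,249,125))
```

```text
[649.66413104 193.73501402  70.        ]
[585.13660539 -98.07267074  70.        ]
[398.28298581 -55.23360863  70.        ]
[460.54284074 231.17410138  70.        ]
[519.67012231  49.3029828  125.        ]
```

View pics/c1.png

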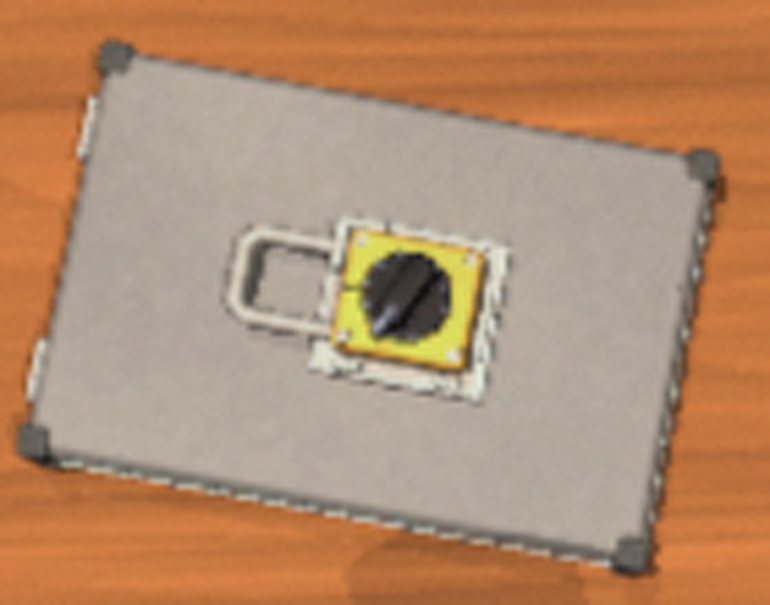

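```bash
python3 -m pendant '[[[0.58,0.91,0.1],[0,0,0.88],1],[[0.58,0.91,0.1],[0,0,0.88],1],[[0.58,0.91,0.1],[0,0,0.88],1],[[0.58,0.91,0.1],[0,0,0.88],1],[[0.58,0.91,0.1],[0,0,0.88],1],[[0.58,0.91,0],[0,0,0.88],1],[[0.58,0.91,0],[0,0,0.88],1],[[0.58,0.91,0],[0,0,0.88],1],[[0.58,0.91,0],[0,0,0.88],1],[[0.58,0.91,0],[0,0,0.88],1]]'
python3 -m pendant '[[[0.58,0.91,0],[0,0,0.88],1],[[0.58,0.91,0],[0,0,0.88],1],[[0.58,0.91,0],[0,0,0.88],1],[[0.58,0.91,0],[0,0,0.88],1],[[0.58,0.91,0],[0,0,0.88],1],[[0.58,0.91,0],[0,0,0.88],1],[[0.58,0.91,0],[0,0,0.88],1],[[0.58,0.91,0],[0,0,0.88],1],[[0.58,0.7,0],[0,0,0.88],1],[[0,0,0],[0,0,0],1]]'
python3 - <<'E'
from h import *
o=bot.get_obs(); print(o['time'],o['tool_pos'],o['tcp_rot'],o['joint_positions'])
im,p=snap('wrist','w1.png'); print(p['fovy'],p['cx'],p['cy'],proj(p,[519,48.5,127]))
E
```

```text
time: 0.93
tool_pos: [343.9, -222.3, 258.6]
tcp_rot: [-3.141, -0.0, 1.39]
contact_force: [1.0, -0.9, -0.7]
grip_width: 91.7
finger_force: 0.0
time: 1.77
tool_pos: [502.0, 18.9, 258.2]
tcp_rot: [3.14, -0.001, 2.344]
contact_force: [-1.4, 0.5, 0.2]
grip_width: 91.9
finger_force: 0.0
1.7667 [502.03036837  18.88089875 258.16447885] [ 3.14016253e+00 -6.41875642e-04  2.34382178e+00] [-0.11599415  0.28865303  1.56020865  0.00157562  1.29232846 -0.88945194]
62.090817945954385 327.2266055995924 240.9492546623772 [373.86134811 223.42515801]
```

View pics/w1.png

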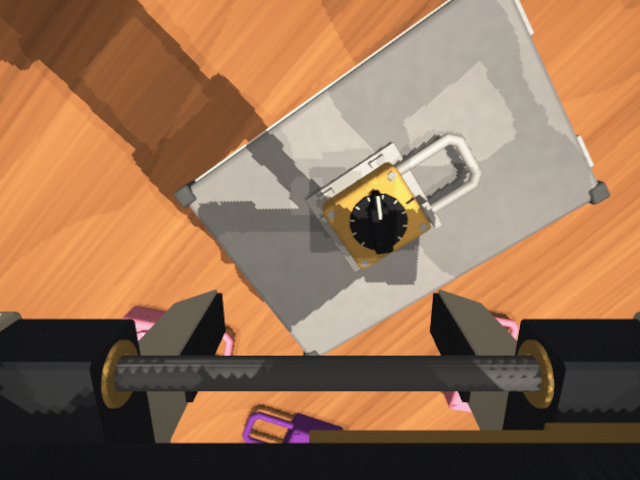

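The wrist view shows the brass lock with its dial at (378,222), the white pointer line running up to (380,195), and the shackle at the upper right. I'll zoom in and measure.

Run:
```python
from h import *
im=cv2.imread('pics/w1.png')
cv2.imwrite('pics/c2.png',cv2.resize(im[120:280,290:500],None,fx=3.7,fy=3.7,interpolation=cv2.INTER_CUBIC))
```

```text
(no output)
```

View pics/c2.png

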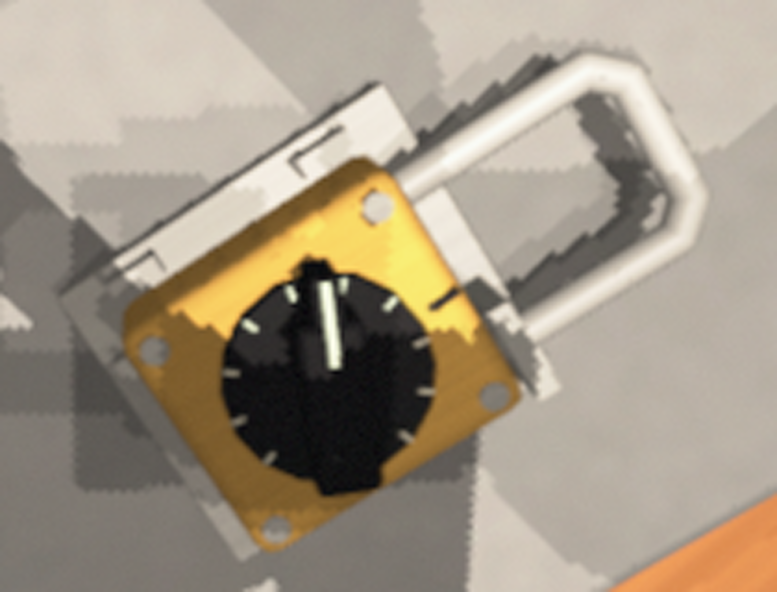

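The crop confirms the choice, with screws at A(378,207), B(153,350), C(275,530), D(495,397) and the pointer line from (335,368) to (323,282).

Run:
```python
from h import *
p=bot.camera_params('wrist')
q=lambda u,v,z: ray(p,290+u/3.7,120+v/3.7,z)
A,B,C,D=q(378,207,112),q(153,350,112),q(275,530,112),q(495,397,112)
c=(A+B+C+D)/4; s=(A-B+D-C); a=np.arctan2(s[1],s[0]); print('lock',c,'shackle yaw',a)
t=(A-D+B-C);print(np.arctan2(t[1],t[0]))
P,Q=q(323,282,136),q(335,368,136); d=P-Q; b=np.arctan2(d[1],d[0]); print('pointer yaw',b,'dial',b-a, np.linalg.norm(d),P,Q)
P,Q=q(318,265,136),q(352,490,136); d=P-Q;print('bar',np.arctan2(d[1],d[0]),np.linalg.norm(d))
print('bow',q(660,145,98), c[:2]+80*np.array([np.cos(a),np.sin(a)]))
o=bot.get_obs(); print(o['tool_pos'],o['tcp_rot'])
```

```text
lock [522.56995922  48.15382005 112.        ] shackle yaw 1.3493704465830276
2.9243150415857193
pointer yaw 2.5126198731972673 dial 1.1632494266142397 16.323358895650376 [503.13337273  62.37477491 136.        ] [516.33296737  52.7715074  136.        ]
bar 2.52316709161875 43.79474533593207
bow [540.61270409 126.45001832  98.        ] [540.13963231 126.2006431 ]
[500.71742086  17.22087105 258.0108608 ] [-3.14111172e+00 -8.61570212e-04  2.33870712e+00]
```

```bash
python3 -m pendant '[[[0.36,0.5,0],[0,0,0.73],1],[[0.36,0.5,0],[0,0,0.73],1],[[0,0,-0.5],[0,0,0],0.2],[[0,0,-0.7],[0,0,0],0],[[0,0,-0.7],[0,0,0],0],[[0,0,-0.7],[0,0,0],0],[[0,0,-0.7],[0,0,0],0],[[0,0,0],[0,0,0],0],[[0,0,0],[0,0,0],0],[[0,0,0],[0,0,0],0]]'
python3 - <<'E'
from h import *
for i in range(3):
  o=bot.get_obs(); print(o['time'],o['tool_pos'],o['tcp_rot'])
  im,p=snap('wrist','w2.png')
f=lambda x,y,z:proj(p,[x,y,z])
print(f(522,48,136), f(522-20.2,48+14.7,136))
cv2.imwrite('pics/c3.png',im[60:480,100:560])
E
```

```text
time: 2.65
tool_pos: [522.1, 44.9, 160.9]
tcp_rot: [3.141, 0.001, 2.509]
contact_force: [-0.2, 0.5, 0.3]
grip_width: 46.8
finger_force: 0.0
2.65 [522.1241248   44.88649824 160.87340039] [3.14094577e+00 1.16281073e-03 2.50904370e+00]
2.7 [522.43130401  45.01604399 161.22317077] [3.14031175e+00 2.04211682e-03 2.50935372e+00]
2.75 [522.46766476  45.14498442 161.26049998] [3.14016947e+00 2.24373051e-03 2.50962858e+00]
[332.04467841 300.37998047] [332.05738103 249.24306107]
```

View pics/c3.png

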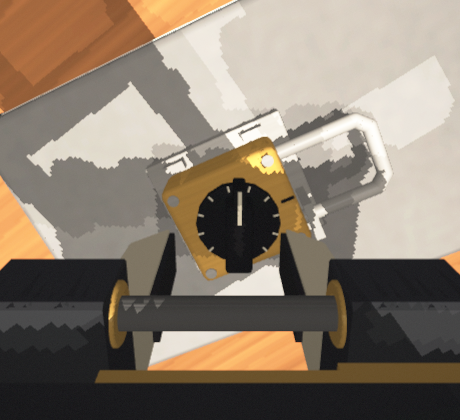

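The fingers' midpoint sits about 5 mm left of the bar (line at x≈339, finger mid ≈328). I'll shift, descend and close.

```bash
python3 -m pendant '[[[-0.04,0.23,0],[0,0,0],0],[[0,0,0],[0,0,0],0],[[0,0,-0.38],[0,0,0],0],[[0,0,-0.39],[0,0,0],0],[[0,0,0],[0,0,0],-0.3],[[0,0,0],[0,0,0],-1],[[0,0,0],[0,0,0],-1],[[0,0,0],[0,0,0],-1],[[0,0,0],[0,0,0],-1],[[0,0,0],[0,0,0],-1]]'
python3 - <<'E'
from h import *
im,p=snap('wrist','w3.png'); o=bot.get_obs()
print(o['time'],o['tool_pos'],o['tcp_rot'],o['contact_force'],o['moment'],o['grip_width'],o['finger_force'])
print(proj(p,[521.3,52,136]))
E
```

```text
time: 3.63
tool_pos: [520.9, 52.5, 137.2]
tcp_rot: [3.141, 0.001, 2.51]
contact_force: [-0.1, -1.0, 2.1]
grip_width: 12.6
finger_force: 30.0
3.6833 [520.89083931  52.44902494 137.18810957] [3.14079890e+00 9.06970275e-04 2.51039007e+00] [-0.66428039  0.31395733  1.15095339] [ 0.13075691 -0.16586565 -0.01053363] 12.741002020112301 30.000265538692474
[327.48598174 333.37306217]
```

```bash
python3 -m pendant '[[[0,0,0],[0,0,-0.8],-1],[[0,0,0],[0,0,-0.9],-1],[[0,0,0],[0,0,-0.9],-1],[[0,0,0],[0,0,-0.9],-1],[[0,0,0],[0,0,-0.9],-1],[[0,0,0],[0,0,-0.9],-1],[[0,0,0],[0,0,-0.9],-1],[[0,0,0],[0,0,-0.9],-1],[[0,0,0],[0,0,-0.9],-1],[[0,0,0],[0,0,-0.7],-1]]'
python3 -m pendant '[[[0,0,0],[0,0,-0.4],-1],[[0,0,0],[0,0,-0.4],-1],[[0,0,0],[0,0,-0.4],-1],[[0,0,0],[0,0,0],-1],[[0,0,0],[0,0,0],-1],[[0,0,0],[0,0,0],-1],[[0,0,0],[0,0,0],-1],[[0,0,0],[0,0,0],-1],[[0,0,0],[0,0,0],-1],[[0,0,0],[0,0,0],-1]]'
python3 - <<'E'
from h import *
im,p=snap('wrist','w4.png'); o=bot.get_obs()
print(o['time'],o['tool_pos'],o['tcp_rot'],o['contact_force'],o['moment'],o['grip_width'],o['finger_force'])
cv2.imwrite('pics/c4.png',im[60:480,100:560])
E
```

```text
time: 4.52
tool_pos: [522.8, 53.2, 137.6]
tcp_rot: [3.136, -0.002, 1.461]
contact_force: [6.4, 4.5, -0.9]
grip_width: 12.8
finger_force: 30.0
time: 5.35
tool_pos: [523.1, 53.1, 137.6]
tcp_rot: [3.136, -0.003, 1.322]
contact_force: [5.9, 3.1, -0.5]
grip_width: 12.9
finger_force: 30.0
5.4 [523.07703149  53.03134759 137.63294748] [ 3.13554077e+00 -2.70920776e-03  1.32208424e+00] [ 7.92557845  3.68274005 -0.77151438] [ 0.63315814 -1.35072766 -0.00283064] 12.729314207526986 30.01069664955139
```

View pics/c4.png

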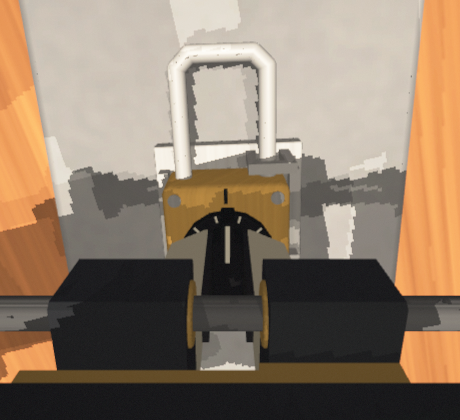

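Run:
```python
from h import *
p=bot.camera_params('wrist')
q=lambda u,v,z: ray(p,100+u,60+v,z)
A,D=q(174,200,112),q(277,199,112); m=(A+D)/2
t=D-A
for v in (44,54,64): print(v,(q(223,v,98)), np.linalg.norm((q(223,v,98)-m)[:2]))
print(m,np.arctan2(t[1],t[0])+np.pi/2,np.linalg.norm(t))
q2=lambda u,v,z: None
```

```text
44 [542.65794738 138.45942859  98.        ] 65.89769187355903
54 [541.63668458 134.50424588  98.        ] 61.81349461887509
64 [540.60021971 130.49018799  98.        ] 57.66860422222911
[527.33580851  74.36779221 112.        ] 1.3296715082412671 45.98044827128688
```

The dial's pointer faces the shackle, and the crossbar at crop (223,54) sits about 87 mm from the centre, so the shackle has jumped. I'll release and go to the bow.

```bash
python3 -m pendant '[[[0,0,0],[0,0,0],-0.3],[[0,0,0],[0,0,0],-0.3],[[0,0,0],[0,0,0],-0.3],[[0,0,0.3],[0,0,0],-0.3],[[0,0,0.8],[0,0,0],-0.3],[[0,0,0.7],[0,0,0.5],-0.3],[[0,0.5,0],[0,0,0.9],-0.3],[[0.1,0.5,0],[0,0,0.9],-0.3],[[0.1,0.5,0],[0,0,0.9],-0.35],[[0.1,0.5,0],[0,0,0.9],-0.4]]'
python3 -m pendant '[[[0.1,0.35,0],[0,0,0.9],-0.4],[[0.1,0.3,0],[0,0,0.9],-0.4],[[0.1,0.1,0],[0,0,0.9],-0.4],[[0.02,0,0],[0,0,0.9],-0.4],[[0,0,0],[0,0,0.9],-0.4],[[0,0,0],[0,0,0.9],-0.4],[[0,0,0],[0,0,0.9],-0.4],[[0,0,0],[0,0,0.9],-0.4],[[0,0,0],[0,0,0.9],-0.4],[[0,0,0],[0,0,0.9],-0.4]]'
python3 -m pendant '[[[0,0,-0.5],[0,0,0],-0.4],[[0,0,-0.6],[0,0,0],-0.4],[[0,0,-0.6],[0,0,0],-0.4],[[0,0,-0.3],[0,0,0],-0.4],[[0,0,0],[0,0,0],-0.4],[[0,0,0],[0,0,0],-0.4],[[0,0,0],[0,0,0],-0.4],[[0,0,0],[0,0,0],-0.4],[[0,0,0],[0,0,0],-0.4],[[0,0,0],[0,0,0],-0.4]]'
python3 - <<'E'
from h import *
im,p=snap('wrist','w5.png'); o=bot.get_obs()
print(o['time'],o['tool_pos'],o['tcp_rot'],o['contact_force'],o['joint_positions'])
print(proj(p,[541.8,135.5,96]))
cv2.imwrite('pics/c5.png',im[60:480,100:560])
E
```

```text
time: 6.23
tool_pos: [529.5, 112.8, 191.5]
tcp_rot: [3.141, 0.0, 1.819]
contact_force: [0.2, 0.4, -0.4]
grip_width: 28.7
finger_force: 0.0
time: 7.07
tool_pos: [539.0, 134.8, 191.2]
tcp_rot: [-3.141, -0.0, 2.9]
contact_force: [-0.6, 0.3, 0.4]
grip_width: 27.8
finger_force: 0.0
time: 7.9
tool_pos: [539.5, 135.0, 131.3]
tcp_rot: [3.141, 0.001, 2.894]
contact_force: [-0.5, -0.9, -0.9]
grip_width: 27.9
finger_force: 0.0
7.95 [539.35793654 134.96185587 131.16486303] [3.14121743e+00 8.55701155e-04 2.89450532e+00] [ 0.01322684  0.78168823 -0.03564654] [ 1.07312727e-01  5.09395510e-01  1.59326341e+00  6.37971780e-05
  1.03800100e+00 -1.21642881e+00]
[329.59179662 298.96597042]
```

View pics/c5.png

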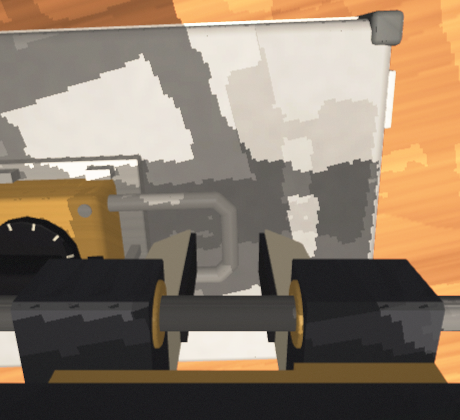

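The crossbar's centre (crop ≈226,240) lies between the fingertips (195 and 262), so I'll descend and close.

```bash
python3 -m pendant '[[[0.04,0,-0.4],[0,0,0.15],-0.4],[[0,0,-0.4],[0,0,0],-0.4],[[0,0,-0.27],[0,0,0],-0.4],[[0,0,0],[0,0,0],-0.4],[[0,0,0],[0,0,0],-0.8],[[0,0,0],[0,0,0],-1],[[0,0,0],[0,0,0],-1],[[0,0,0],[0,0,0],-1],[[0,0,0],[0,0,0],-1],[[0,0,0],[0,0,0],-1]]'
```

```text
time: 8.78
tool_pos: [540.8, 135.2, 99.1]
tcp_rot: [3.141, 0.001, 2.913]
contact_force: [0.8, 2.2, 2.6]
grip_width: 7.0
finger_force: 30.0
```

```bash
python3 -m pendant '[[[0.02,0.1,0],[0,0,0],-1],[[0.02,0.1,0],[0,0,0],-1],[[0.02,0.1,0],[0,0,0],-1],[[0.02,0.1,0],[0,0,0],-1],[[0.03,0.1,0],[0,0,0],-1],[[0.02,0.07,0],[0,0,0],-1],[[0,0,0],[0,0,0],-1],[[0,0,0],[0,0,0],-1],[[0,0,0],[0,0,0],-1],[[0,0,0],[0,0,0],-1]]'
```

```text
time: 9.62
tool_pos: [544.0, 152.1, 98.4]
tcp_rot: [3.141, -0.001, 2.912]
contact_force: [0.7, -1.1, 0.1]
grip_width: 6.3
finger_force: 30.0
```

```bash
python3 -m pendant '[[[0.01,0.05,0],[0,0,0],-1],[[0.01,0.05,0],[0,0,0],-1],[[0,0,0],[0,0,0],-1],[[0,0,0],[0,0,0],-1],[[0,0,0],[0,0,0],-1],[[0,0,0],[0,0,0],-1],[[0,0,0],[0,0,0],-1],[[0,0,0],[0,0,0],-1],[[0,0,0],[0,0,0],-1],[[0,0,0],[0,0,0],-1]]'
python3 - <<'E'
from h import *
im,p=snap('wrist','w6.png'); o=bot.get_obs()
print(o['tool_pos'],o['contact_force'],o['grip_width'])
cv2.imwrite('pics/c6.png',im[60:480,0:560])
E
```

```text
time: 10.45
tool_pos: [544.1, 152.5, 98.3]
tcp_rot: [-3.137, -0.001, 2.912]
contact_force: [-1.4, -13.2, 1.8]
grip_width: 6.3
finger_force: 30.0
[544.13340447 152.49549988  98.27814202] [ -1.78660841 -12.59206582   2.88033444] 7.129836164911279
```

View pics/c6.png

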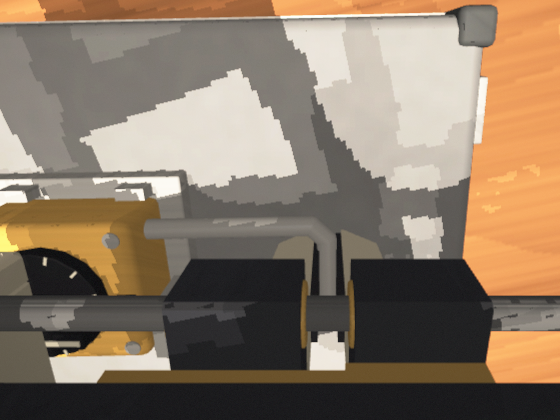

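The shackle is against its stop (13 N pull, 17.7 mm travel) with the lock still seated. I'll release, rise and go over the lock body.

```bash
python3 -m pendant '[[[0,0,0],[0,0,0],-0.4],[[0,0,0],[0,0,0],-0.4],[[0,0,0],[0,0,0],-0.4],[[0,0,0.5],[0,0,0],-0.4],[[0,0,0.9],[0,0,0],-0.4],[[0,0,0.9],[0,0,0],-0.4],[[0,0,0.7],[0,0,-0.5],0.3],[[-0.1,-0.4,0],[0,0,-0.9],1],[[-0.1,-0.5,0],[0,0,-0.9],1],[[-0.1,-0.5,0],[0,0,-0.9],1]]'
python3 -m pendant '[[[-0.1,-0.5,0],[0,0,-0.9],1],[[-0.1,-0.5,0],[0,0,-0.9],1],[[-0.1,-0.4,0],[0,0,-0.9],1],[[-0.1,-0.3,0],[0,0,-0.9],1],[[0,-0.2,0],[0,0,-0.9],1],[[0,0,0],[0,0,-0.9],1],[[0,0,0],[0,0,-0.9],1],[[0,0,0],[0,0,-0.9],1],[[0,0,0],[0,0,-0.9],1],[[0,0,0],[0,0,-0.9],1]]'
python3 -m pendant '[[[0,0,-0.3],[0,0,0],1],[[0,0,-0.5],[0,0,0],1],[[0,0,-0.2],[0,0,0],1],[[0,0,0],[0,0,0],1],[[0,0,0],[0,0,0],1],[[0,0,0],[0,0,0],1],[[0,0,0],[0,0,0],1],[[0,0,0],[0,0,0],1],[[0,0,0],[0,0,0],1],[[0,0,0],[0,0,0],1]]'
python3 - <<'E'
from h import *
im,p=snap('wrist','w7.png'); o=bot.get_obs()
print(o['tool_pos'],o['tcp_rot'],o['contact_force'],o['grip_width'])
cv2.imwrite('pics/c7.png',im[0:480,60:600])
E
```

```text
time: 11.33
tool_pos: [535.7, 113.4, 189.0]
tcp_rot: [3.14, 0.0, 2.524]
contact_force: [0.3, -0.8, 0.3]
grip_width: 49.3
finger_force: 0.0
time: 12.17
tool_pos: [523.8, 56.5, 188.5]
tcp_rot: [3.141, -0.001, 1.443]
contact_force: [0.1, -0.5, -0.1]
grip_width: 92.0
finger_force: 0.0
time: 13.0
tool_pos: [524.0, 56.0, 158.8]
tcp_rot: [3.141, -0.0, 1.449]
contact_force: [-0.2, 1.6, -0.9]
grip_width: 92.2
finger_force: 0.0
[523.92202778  56.00414428 158.76084448] [ 3.14108191e+00 -5.27818128e-05  1.44847422e+00] [0.51439662 0.20524083 0.215667  ] 91.60574403455072
```

View pics/c7.png

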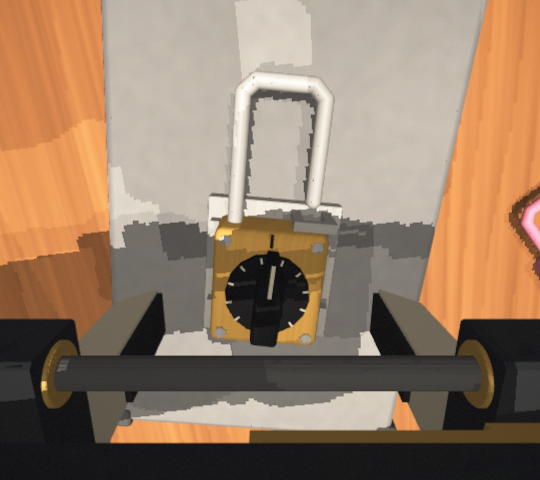

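Shackle bow is far out at crop (285,85); the body's centre (268) is midway between the fingers, yaw needs −0.105. I'll rotate, descend and grip.

```bash
python3 -m pendant '[[[0,0,0],[0,0,-0.87],1],[[0,0,-0.3],[0,0,0],1],[[0,0,-0.5],[0,0,0],1],[[0,0,-0.5],[0,0,0],1],[[0,0,-0.37],[0,0,0],1],[[0,0,0],[0,0,0],0.6],[[0,0,0],[0,0,0],-0.2],[[0,0,0],[0,0,0],-1],[[0,0,0],[0,0,0],-1],[[0,0,0],[0,0,0],-1]]'
python3 -m pendant '[[[0,0,0],[0,0,0],-1],[[0,0,0],[0,0,0],-1],[[0,0,0],[0,0,0],-1],[[0,0,0.05],[0,0,0],-1],[[0,0,0.1],[0,0,0],-1],[[0,0,0.1],[0,0,0],-1],[[0,0,0.1],[0,0,0],-1],[[0,0,0],[0,0,0],-1],[[0,0,0],[0,0,0],-1],[[0,0,0],[0,0,0],-1]]'
```

```text
time: 13.88
tool_pos: [524.3, 56.0, 109.1]
tcp_rot: [3.14, -0.0, 1.344]
contact_force: [0.0, -0.3, 0.1]
grip_width: 63.2
finger_force: 0.0
time: 14.72
tool_pos: [523.2, 56.1, 118.7]
tcp_rot: [-3.14, 0.0, 1.344]
contact_force: [0.1, 0.1, -5.0]
grip_width: 58.2
finger_force: 29.9
```

Gripped at 58 mm and carrying about 5 N, so the lock is free of the hasp. I'll lift it.

```bash
python3 -m pendant '[[[0,0,0.2],[0,0,0],-1],[[0,0,0.4],[0,0,0],-1],[[0,0,0.5],[0,0,0],-1],[[0,0,0.5],[0,0,0],-1],[[0,0,0.5],[0,0,0],-1],[[0,0,0.5],[0,0,0],-1],[[0,0,0.5],[0,0,0],-1],[[0,0,0.4],[0,0,0],-1],[[0,0,0.3],[0,0,0],-1],[[0,0,0.2],[0,0,0],-1]]'
python3 -m pendant '[[[0,0,0],[0,0,0],-1],[[0,0,0],[0,0,0],-1],[[0,0,0],[0,0,0],-1],[[0,0,0],[0,0,0],-1],[[0,0,0],[0,0,0],-1],[[0,0,0],[0,0,0],-1],[[0,0,0],[0,0,0],-1],[[0,0,0],[0,0,0],-1],[[0,0,0],[0,0,0],-1],[[0,0,0],[0,0,0],-1]]'
python3 - <<'E'
from h import *
im,p=snap('scene','s2.png'); o=bot.get_obs()
w,_=snap('wrist','w8.png')
cv2.imwrite('pics/c8.png',np.hstack([cv2.resize(im[100:310,230:450],(400,382)),cv2.resize(w[:,60:600],(400,382))]))
E
```

```text
time: 15.55
tool_pos: [523.9, 56.1, 240.1]
tcp_rot: [3.141, -0.0, 1.344]
contact_force: [0.1, -0.7, -4.8]
grip_width: 58.0
finger_force: 29.9
time: 16.38
tool_pos: [523.9, 56.0, 238.9]
tcp_rot: [3.142, 0.0, 1.344]
contact_force: [-1.4, 0.6, -5.0]
grip_width: 57.9
finger_force: 29.9
```

View pics/c8.png

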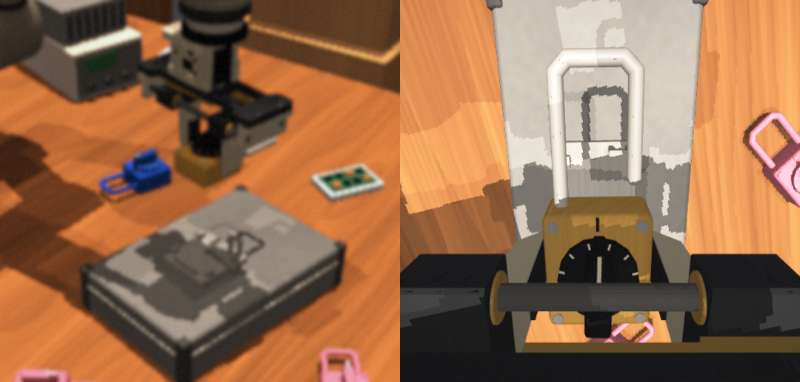

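The lock is held level about 13 cm above the seat, dial up, shackle fully out (bow at (597,60), free short leg at (635,180)).

```bash
python3 -c "
from plant import bot
print(bot.close_job())"
```

```text
the job is handed in; nothing more can be done
None
```

I opened the padlock, pulled its shackle fully out in the seat, and handed the job in with the lock held level and still about 13 cm above the seat; the hand-in returned no verdict.

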